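# Pin the lever of a coffee press back onto its plunger

## Robot

A 6-joint arm with a two-finger parallel gripper is mounted at the origin on a cart in front of the work surface, level with it; the furniture and walls round the work are solid. World frame = base frame: x ahead of the robot, y to its left, z up, the work surface at z = 0. Lengths are in m, angles in degrees, forces in N, time in s.
With the tool pointing down it reaches from about 0.3 to 0.75 m from the base axis. Payload 8.5 kg.
Tool frame: the origin (TCP) lies on the centre line of the jaws, within the pads' length; the fingertips stand 11 mm ahead of it and the grasp point (between the pads) lies 8 mm behind it; x points along the fingers, y is the direction in which the jaws open and shut, and the axes are right-handed (so a half turn about x gives the same grasp; the last joint's range is limited). The gripper opens to 85 mm and grips with 20 to 120 N. Pads are 22 mm wide; open, the fingers measure 114 mm over their backs; the gripper's body (76 mm by 85 mm) begins 54 mm behind the grasp point. The pads swing forward as they close: fully open they stand 13 mm farther back than shut.
Start: joints at [-75.648, 21.807, 74.336, -0, 83.858, -12.336], TCP at [0.247, -0.491, 0.242] pointing down, gripper open.
Joint ranges: [-178.18, 178.18], [-50.72, 133.34], [12.68, 142.11], [-81.47, 261.47], [9.98, 163.14], [-165.26, 165.26]. Speed limits (degrees/s): [136.94, 136.94, 180, 180, 180, 180].

## Interface

Orientations are given as a 3x3 rotation matrix whose columns are the frame's x, y, z axes.
In Python, from rig import env gives the robot as it stands.
- The arm moves only by the tool carry_out, never from a script. Its argument "motion" is a list that holds one entry, the list of rows, each a list of 7 numbers: the shift along the tool's x, y, z in cm, then the turn, a rotation vector about the tool's x, y, z in rad, then the finger opening in cm, from 0 to 8.54. A call has 1 to 5 rows; each row is the pose to reach, as a shift and turn from the pose commanded when the call began, along the tool's axes at that moment; what a row does not reach only later rows make up. A row lasts 1/12 s, in which the tool goes at most 41.7 mm and 7.16 degrees, less where a joint would pass 70% of its speed; a pose out of reach is approached as far as the arm can. A call with a gripper value outside its range is refused whole. The fingers move at their own pace and stop on an object; "grip_force" is the grip in N (left out, the last holds). Time passes only in rows, so rows that repeat a pose let the fingers close. It gives the time, the measured TCP pose, the force and the opening at its end, in the units of the state.
- env.observe(): the state, without advancing time (a new reading comes with each control period).
- env.get_image(name): name is "scene" or "top" or "wrist"; returns a dict with "image" (420x560x3 uint8, red, green, blue), "fov_y" (degrees; the focal length in pixels is half the picture's height over the tangent of half this angle, whatever the lens; pixels are square), "cx", "cy" (the principal point, pixels), "R" (3x3) and "t" (3): a world point X has camera coordinates R X + t. Camera axes: x right, y down, z forward; pixel columns grow to the right and rows downward; lengths in m; the calibration is good to about 2 mm. A picture is of the moment at which its call begins. There is no depth.
- env.close_job(): hands the job in, once; it reports no verdict.
The state is a dict: "time_s": time; "q": joint angles; "qvel": joint speeds; "joint_efforts": joint torques, N m; "position": TCP position; "tool_rot": TCP orientation; "ft_force": force on the tool from outside, world axes, zero at the start; "wrist_torque": the same for the moment, N m; "grip_width": finger opening in m.
Only numpy, scipy, OpenCV 4.12 (cv2) and the standard library are available. Lean on these libraries where they do the work, as an engineer would, in place of code of your own. Each camera call takes 0.05 s, during which the arm holds its last target. There are 200 camera calls.

## Task

The hand-lever coffee press has been washed and must be coupled up again: swing its raised lever down to level so that its two side plates straddle the tongue on top of the plunger, then push the brass-headed clevis pin from the front through the front plate, the eye in the tongue and the rear plate until its head sits flush on the front plate. The plunger has sunk, so the eye stands anywhere up to two centimetres lower than the plates' holes: feel for it gently with the pin, carrying the lever further down with it, and never force the pin (more than 20 N bends it). Let go of it there, and leave the cup, scoop, tin and glass where they are.

Things in the scene. Friction and masses are not known exactly. Their poses are not given: they have to be found in the camera images.
- press: Lever coffee press, fixed to the worktop: dark base plate 142 x 245 mm, a post at its left end with the lever's pivot on top, a steel brew cylinder (62 mm across, top 118 mm above the worktop) on a bracket. Origin on the worktop under the plunger's axis; z up, y along the base towards the post, x level to the rear. The pivot runs along x at y = 105 mm, z = 165 mm.
- plunger_axis (a point): Fixed point on the plunger's axis, 165 mm up; axes as the press's. The plunger's tongue is a steel plate 12 mm thick along x and 28 mm wide, its eye a slot along x, 12.5 mm high and 18 mm wide. The eye's height is NOT measured: 2 to 20 mm below this point; tongue top 24 mm above the eye. The plunger slides stiffly up and down (5 N) and stays where it is left.
- lever (a joint): Angle of the lever: 0 level, positive with the handle raised (starts at 0.15 to 0.3), lowest -0.28. The pivot is stiff, so the lever stays where it is left; it takes 1 to 3 N down on the handle, or at the holes 2 to 4 N to swing it down and 5 to 7 N to swing it up. A pin in the front plate, raised or lowered, carries the lever along.
- lever_grip (a point): Point on the axis of the lever's round dark wooden handle (25 mm thick, 115 mm long, along y), 220 mm from the pivot, in line with pivot and holes. Axes as the press's, turning with the lever.
- ear_hole (a point): Centre of the 12.4 mm round hole in the lever's FRONT side plate, on its outer face; 105 mm from the pivot, so it moves on that arc. x points into the hole (level, to the rear). Two plates with holes in line, each 8 mm thick, 36 mm over both; lowered, the tongue stands between them, 4 mm gap each side, its front face 12 mm behind this point. The plates reach 14 mm above the holes.
- pin_grip (a point): Clevis pin, loose, 0.12 kg, lying on its head: centre of the square brass head (40 mm long, 18 x 18 mm; 9 mm up at the start). x points to the tip, z up. Flat shoulder 20 mm ahead of this point, then a steel shank 10 mm thick and 46 mm long, then a nose tapering to 7.6 mm over 8 mm; tip 74 mm ahead. Home: this point 20 mm in front of ear_hole.
- espresso_cup: Small white cup, red inside, 62 mm wide and 51 mm high, standing on the press's base under the spout. Leave alone.
- coffee_scoop: Steel measuring spoon, 121 mm long, lying in front of the press. Leave alone.
- tin: Food tin, 57 mm across, 72 mm high, behind the pin on the left. Leave alone.
- glass: Small clear glass, 49 mm across, 62 mm high, beside the tin. Leave alone.
- pin: The same clevis pin as a whole: origin under the centre of its head (9 mm below the head's centre), axes alike.

How it is judged (in metres and radians):
On the way, in this order (a step that is already met when the one before it is completed fails the run):
1. the lever has been swung down to level or a little below (under 0.06 rad) (value of joint lever below 0.06 rad), for 0.2 s.
2. the pin's nose is in the front plate's hole, in line with it (tip at least 6 mm in) (x of pin_grip in the frame of ear_hole above -0.068 m and y of pin_grip in the frame of ear_hole between -0.008 and 0.008 m and z of pin_grip in the frame of ear_hole between -0.008 and 0.008 m and angle between the x axis of pin_grip and the x axis of ear_hole, either way round below 0.15 rad), for 0.1 s.
At the end, for the whole second after the job is handed in: The pin is through both plates and the eye between them, in line with the holes (within 0.13 rad and 6 mm), its shoulder within 2.5 mm of the front plate; the lever is level or below (under 0.04 rad, where the pin can only be through the eye); the pin is at rest (x of pin_grip in the frame of ear_hole above -0.0225 m and y of pin_grip in the frame of ear_hole between -0.006 and 0.006 m and z of pin_grip in the frame of ear_hole between -0.006 and 0.006 m and angle between the x axis of pin_grip and the x axis of ear_hole, either way round below 0.13 rad and value of joint lever below 0.04 rad and linear speed of pin below 0.02 m/s); the robot touches nothing.
It fails at once if the pin is forced against the press with more than 20 N (contact force between pin and press above 20 N).
It fails at once if the cup is shifted more than 10 mm (distance of espresso_cup from where it was at the start of the episode above 0.01 m).
It fails at once if the scoop is shifted more than 15 mm (distance of coffee_scoop from where it was at the start of the episode above 0.015 m).
It fails at once if the tin is shifted more than 15 mm (distance of tin from where it was at the start of the episode above 0.015 m).
It fails at once if the glass is shifted more than 15 mm (distance of glass from where it was at the start of the episode above 0.015 m).
It also fails if it takes over 67 s, if anything falls off the work surface, if the arm or the gripper's body presses on something with over 40 N, if the wrist force passes 120 N, or if a joint passes its speed limit or range.

## Working session

There is one attempt and no reset: what is moved stays moved. The work goes in short steps, Python scripts to look and compute and a tool call to move; the robot and the scene stay as the last step left them, time stands still between calls to the robot, and variables do not carry over. Pictures are saved under pics/ and viewed, on a budget of 10 in all, crops included, one or two more only if the job needs it, and the job is handed in when it is done.

Besides the shell and the picture viewer there is one more tool, called after "Call:" as name([rows], argument=value, ...), one row to a line, values as JSON. carry_out: Moves the arm, as the interface text tells. Its arguments: {"type":"object","properties":{"motion":{"type":"array","items":{"type":"array","items":{"type":"array","items":{"type":"number"}}}},"grip_force":{"type":"number"}},"required":["motion"]}

```bash
ls; mkdir -p pics; cat > h.py <<'E'
import numpy as np, cv2
from rig import env
def cam(n):
    d=env.get_image(n); d['f']=d['image'].shape[0]/2/np.tan(np.radians(d['fov_y']/2)); return d
def proj(d,X):
    c=np.array(d['R'])@np.asarray(X,float)+np.array(d['t']); return d['cx']+d['f']*c[0]/c[2], d['cy']+d['f']*c[1]/c[2]
def onz(d,u,v,z):
    R=np.array(d['R']);r=R.T@np.array([(u-d['cx'])/d['f'],(v-d['cy'])/d['f'],1]);o=-R.T@np.array(d['t']);return o+r*(z-o[2])/r[2]
def tri(obs):
    A=np.zeros((3,3));b=np.zeros(3)
    for d,u,v in obs:
        R=np.array(d['R']);r=R.T@np.array([(u-d['cx'])/d['f'],(v-d['cy'])/d['f'],1]);r/=np.linalg.norm(r);o=-R.T@np.array(d['t'])
        P=np.eye(3)-np.outer(r,r);A+=P;b+=P@o
    return np.linalg.solve(A,b)
def save(n,d,crop=None,s=1):
    im=d['image'][:,:,::-1]
    if crop: x0,y0,x1,y1=crop; im=im[y0:y1,x0:x1]
    cv2.imwrite(n,cv2.resize(im,None,fx=s,fy=s,interpolation=cv2.INTER_CUBIC))
E
python3 - <<'E'
from h import *
import pickle
D={}
for n in('scene','top'):
    D[n]=cam(n); save(f'pics/{n}0.png',D[n],None,800/560)
    d=D[n];print(n,d['f'],d['cx'],d['cy'],-np.array(d['R']).T@d['t'],np.round(d['R'],2).tolist())
pickle.dump(D,open('D.pkl','wb'))
print(env.observe())
E
```

```text
pics
scene 542.9974619833615 285.2177365495791 209.68059824211022 [-0.22036213  0.37959467  0.86042558] [[-0.43, -0.9, 0.02], [-0.61, 0.27, -0.74], [0.67, -0.33, -0.67]]
top 436.022098131559 279.00922263130076 210.54747066496344 [ 0.46501612 -0.00259403  1.22483298] [[-0.01, -1.0, -0.01], [-1.0, 0.01, -0.05], [0.05, 0.01, -1.0]]
{'time_s': 0.1, 'q': array([-7.56472831e+01,  2.18359676e+01,  7.43780314e+01,  4.31689768e-04,
        8.38588432e+01, -1.23359974e+01]), 'qvel': array([ 0.0323918 , -0.15673953, -0.16063133, -0.02070268, -0.07300657,
       -0.00236288]), 'joint_efforts': array([ 3.42515232e-03, -4.49223948e+01, -2.31654543e+01, -2.12453633e-04,
        3.68472785e-03,  1.50410142e-05]), 'position': array([ 0.24696428, -0.49116123,  0.24179842]), 'tool_rot': array([[-3.07894275e-04,  4.49142105e-01, -8.93460281e-01],
       [ 1.23351032e-03, -8.93459473e-01, -4.49142124e-01],
       [-9.99999192e-01, -1.24038076e-03, -2.78930363e-04]]), 'ft_force': array([-0.36741415, -0.12604717,  0.62622314]), 'wrist_torque': array([ 0.01951964, -0.03450295,  0.01437142]), 'grip_width': 0.08542398219339797}
```

View pics/scene0.png

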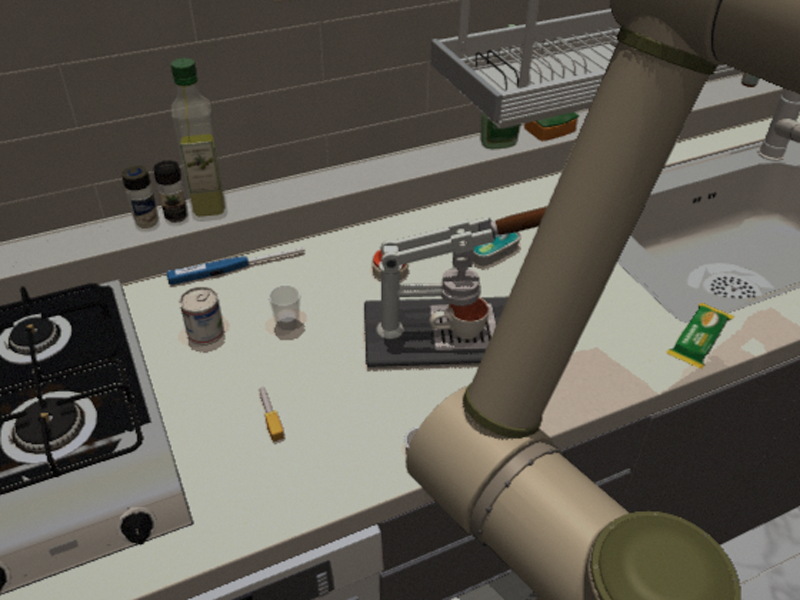

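View pics/top0.png

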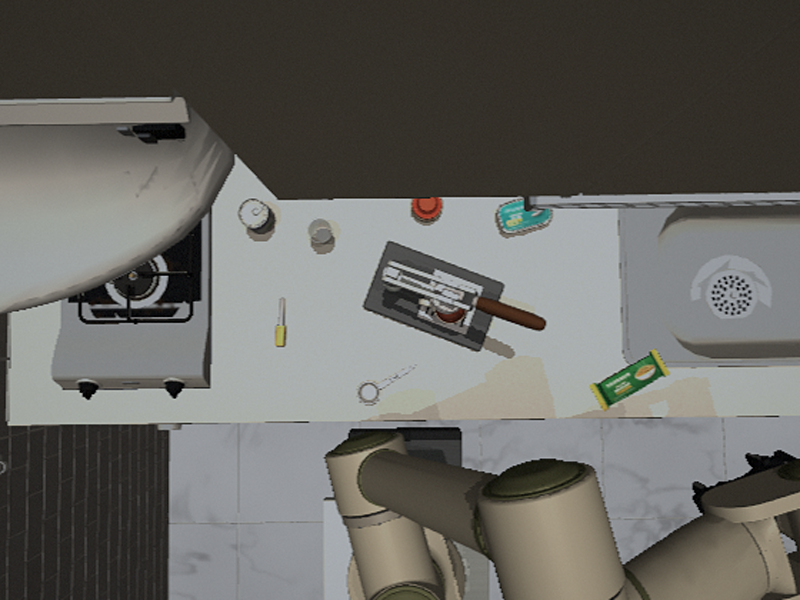

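The scene shows the press centred near (430,300), the pin at about (281,320) pointing to the rear, and the scoop at (385,385), all in the 800-wide top view. Next I'll enlarge both.

```bash
python3 - <<'E'
from h import *
import pickle
D=pickle.load(open('D.pkl','rb'))
a=D['top']['image'][160:260,180:390,::-1]; b=D['scene']['image'][140:270,170:385,::-1]
cv2.imwrite('pics/crop1.png',np.vstack([cv2.resize(a,(798,380),interpolation=cv2.INTER_CUBIC)]))
cv2.imwrite('pics/crop2.png',cv2.resize(b,None,fx=3.7,fy=3.7,interpolation=cv2.INTER_CUBIC))
E
```

```text
(no output)
```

View pics/crop1.png

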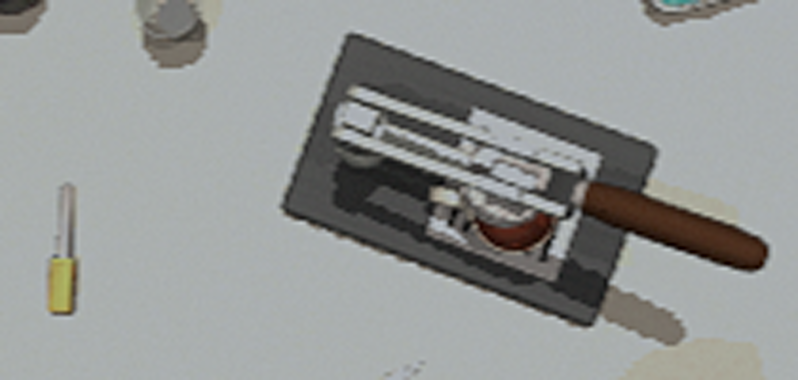

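View pics/crop2.png

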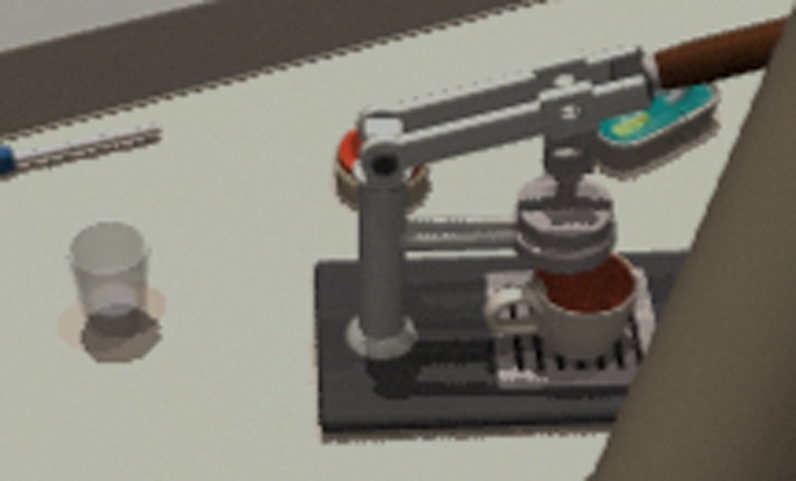

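```bash
cat > fit.py <<'E'
from h import *
import pickle
from scipy.optimize import least_squares
D=pickle.load(open('D.pkl','rb')); T,S=D['top'],D['scene']
t=lambda u,v:(u/3.8+180,v/3.8+160); s=lambda u,v:(u/3.7+170,v/3.7+140)
def W(p,X):
    c,n=np.cos(p[2]),np.sin(p[2]); R=np.array([[c,-n,0],[n,c,0],[0,0,1]])
    return np.array([p[0],p[1],0])+R@np.asarray(X,float)
def L(p,r,x,h=0):  # lever pt at radius r; height h normal
    a=p[3]; return W(p,[x,.105-r*np.cos(a)+h*np.sin(a),.165+r*np.sin(a)+h*np.cos(a)])
# p: x,y,yaw,lever,base y centre,base x centre,base height
def res(p):
    o=[]
    B=lambda sx,sy:W(p,[p[5]+sx*.071,p[4]+sy*.1225,p[6]])
    for X,d,uv in [(B(1,1),T,t(348,34)),(B(1,-1),T,t(656,146)),(B(-1,-1),T,t(591,326)),(B(-1,1),T,t(285,212)),
       (B(1,1),S,s(318,262)),(B(-1,1),S,s(322,420)),
       (L(p,.105,-.018),S,s(570,110)),(W(p,[-.018-.004,.105,.165]),S,s(384,160)),
       (L(p,.2775,0),T,t(765,255)),(L(p,.1625,0),T,t(586,196))]:
        u=proj(d,X); o+=[u[0]-uv[0],u[1]-uv[1]]
    return np.r_[o,(p[6]-.012)/.004]
if __name__=='__main__':
    r=least_squares(res,[.5,-.05,-.3,.2,0,0,.012]);p=r.x
    print('p',np.round(p,4)); print(np.round(r.fun[:-1].reshape(-1,2),1).tolist())
    print('hole',L(p,.105,-.018),'hole level',W(p,[-.018,0,.165]),'grip',L(p,.22,0))
    h=onz(T,*t(62,313),.018)[:2];
    for n,uv,z in [('headback',(62,313),.016),('shoulder',(63,260),.016),('tip',(68,184),.009)]: print(n,onz(T,*t(*uv),z))
    print('scoop',onz(T,369*.7,392*.7,0),onz(T,416*.7,365*.7,0),'glass',onz(T,320*.7,238*.7,0),'tin',onz(T,255*.7,220*.7,0.0))
    np.save('p.npy',p)
E
python3 fit.py
```

```text
p [ 0.5346 -0.0793 -0.3767  0.3343  0.0178 -0.0011  0.0148]
[[0.2, -1.4], [1.5, 0.3], [0.6, 0.8], [-1.5, -0.8], [-0.4, -0.3], [0.1, 1.5], [-1.4, -0.4], [-0.8, 1.9], [1.8, 0.5], [0.9, -0.5]]
hole [ 0.52001523 -0.06731204  0.19945542] hole level [ 0.51787668 -0.07271865  0.165     ] grip [ 0.49679666 -0.17494952  0.2371923 ]
headback [0.44515687 0.23669373 0.016     ]
shoulder [0.48375479 0.23590438 0.016     ]
tip [0.53973408 0.23351278 0.009     ]
scoop [0.35365533 0.066654   0.        ] [ 0.40516341 -0.02588616  0.        ] glass [0.65801666 0.16102482 0.        ] tin [0.695723   0.29013527 0.        ]
```

```bash
cat >> h.py <<'E'
from scipy.spatial.transform import Rotation as Ro
def go(P,R=None):
    o=env.observe(); R0=np.array(o['tool_rot']); s=R0.T@(np.array(P)-o['position'])*100
    rv=np.zeros(3) if R is None else Ro.from_matrix(R0.T@np.array(R)).as_rotvec()
    print('shift cm',np.round(s,2),'rv',np.round(rv,3),'rows',max(np.linalg.norm(s)/4.17,np.degrees(np.linalg.norm(rv))/7.16))
def down(yaw,tilt=0): # tool z points back along -heading; x down, tilted forward by tilt
    h=np.array([np.cos(yaw),np.sin(yaw),0]);u=np.array([0,0,1.])
    x=-np.cos(tilt)*u+np.sin(tilt)*h; y=np.cross(h,u)*1.0; z=np.cross(x,y); return np.c_[x,y,z]
E
python3 - <<'E'
from h import *
d=cam('wrist');o=env.observe();R0=np.array(o['tool_rot']);R=np.array(d['R'])
print('cam in tool',R0.T@(-R.T@d['t']-o['position']));print('cam axes in tool',np.round(R0.T@R.T,2));print(d['f'],d['cx'],d['cy'])
print(down(-.377))
yw=-.377;hd=np.array([np.cos(yw),np.sin(yw),0])
p=np.load('p.npy')
E
```

```text
cam in tool [-0.13086839  0.00053638 -0.08008166]
cam axes in tool [[-0.   -0.31  0.95]
 [ 1.   -0.    0.  ]
 [-0.    0.95  0.31]]
352.8951620631752 287.81156354646794 209.56214976211908
[[ 0.         -0.36813281 -0.92977322]
 [-0.         -0.92977322  0.36813281]
 [-1.          0.         -0.        ]]
```

```bash
python3 - <<'E'
from h import *
from fit import W
p=np.load('p.npy'); R=down(p[2]+np.pi,-np.pi/4)
print(R)
Q=W(p,[-.006,0,.158]); v=R@np.array([.95,0,.31]); v/=np.linalg.norm(v)
c=Q-.24*v; P=c-R@np.array([-.131,0,-.08]); print('cam',c,'tcp',P,v)
o=env.observe()
go(o['position']+[0,0,.1],down(p[2]+np.pi)); go([P[0]-.03,P[1]-.1,.36],down(p[2]+np.pi)); go(P,R)
E
```

```text
[[ 0.65753728  0.36781713  0.65753728]
 [-0.26008599  0.92989814 -0.26008599]
 [-0.70710678 -0.          0.70710678]]
cam [0.33005684 0.00157266 0.26668771] tcp [ 0.46879721 -0.05330548  0.23062526] [ 0.82907753 -0.32793798 -0.45286546]
shift cm [-10.    -0.01  -0.  ] rv [-2.299e+00 -1.000e-03  0.000e+00] rows 18.397791276402792
shift cm [-11.78 -21.59 -32.32] rv [-2.299e+00 -1.000e-03  0.000e+00] rows 18.397791276402792
shift cm [  1.16 -29.16 -39.49] rv [-2.155 -0.401  0.893] rows 18.94318995535749
```

Call:
carry_out([
  [[-11.8,-21.6,-32.3,-2.3,0,0,4],[-11.8,-21.6,-32.3,-2.3,0,0,4],[-11.8,-21.6,-32.3,-2.3,0,0,4],[-11.8,-21.6,-32.3,-2.3,0,0,4],[-11.8,-21.6,-32.3,-2.3,0,0,4]],
])

```text
time_s: 0.57
position: [0.3457, -0.3162, 0.3032]
tool_rot: [[-0.0, 0.89, -0.457], [0.0, -0.457, -0.89], [-1.0, -0.0, -0.0]]
ft_force: [1.3, 0.0, -0.1]
grip_width: 0.0399
```

```bash
cat >> h.py <<'E'
def g2(P,R): go(P,R)
E
python3 - <<'E'
from h import *
p=np.load('p.npy'); o=env.observe(); print(o['time_s'],o['position'],o['q'])
go([.438,-.153,.36],down(p[2]+np.pi))
E
```

```text
0.5667 [ 0.34569417 -0.31615031  0.30323836] [-5.69721285e+01  1.11732905e+01  7.95272368e+01  3.52097231e-03
  8.93251372e+01 -2.97944028e+01]
shift cm [ -5.67   0.76 -18.73] rv [-1.668e+00 -1.000e-03  0.000e+00] rows 13.351496320311265
```

Call:
carry_out([
  [[-5.7,0.8,-18.7,-1.668,0,0,4],[-5.7,0.8,-18.7,-1.668,0,0,4],[-5.7,0.8,-18.7,-1.668,0,0,4],[-5.7,0.8,-18.7,-1.668,0,0,4],[-5.7,0.8,-18.7,-1.668,0,0,4]],
])

```text
time_s: 0.98
position: [0.4396, -0.153, 0.361]
tool_rot: [[0.001, 0.988, 0.152], [-0.0, 0.152, -0.988], [-1.0, 0.001, 0.0]]
ft_force: [0.3, -1.4, -0.7]
grip_width: 0.04
```

Call:
carry_out([
  [[0,0,0,-1.04,0,0,4],[0,0,0,-1.04,0,0,4],[0,0,0,-1.04,0,0,4],[0,0,0,-1.04,0,0,4],[0,0,0,-1.04,0,0,4]],
])

```text
time_s: 1.4
position: [0.4387, -0.1556, 0.3596]
tool_rot: [[-0.001, 0.713, 0.701], [0.0, 0.701, -0.713], [-1.0, -0.0, -0.001]]
ft_force: [-1.5, -0.1, -0.2]
grip_width: 0.0403
```

Call:
carry_out([
  [[0,0,0,-0.42,0,0,4],[0,0,0,-0.42,0,0,4],[0,0,0,-0.42,0,0,4],[0,0,0,-0.42,0,0,4]],
])

```text
time_s: 1.73
position: [0.4387, -0.1557, 0.3596]
tool_rot: [[-0.0, 0.366, 0.931], [0.0, 0.931, -0.366], [-1.0, 0.0, -0.001]]
ft_force: [-0.5, -0.2, 0.3]
grip_width: 0.0399
```

```bash
python3 - <<'E'
from h import *
p=np.load('p.npy'); o=env.observe(); print(o['time_s'],o['position'],o['q'])
go([ 0.4688,-0.0533,0.2306],down(p[2]+np.pi,-np.pi/4))
E
```

```text
1.7333 [ 0.43866217 -0.1557141   0.35964065] [-3.41643913e+01  9.52753639e+00  7.25477165e+01 -7.73205896e-04
  9.79586786e+01 -1.02717327e+02]
shift cm [12.91 10.63 -0.93] rv [ 0.002 -0.786 -0.001] rows 6.289590046293607
```

Call:
carry_out([
  [[0,4,-1,0,-0.12,0,4],[2,8,-2.5,0,-0.24,0,4],[5,10.6,-3,0,-0.36,0,4],[9,10.6,-2,0,-0.48,0,4],[12.5,10.6,-1,0,-0.6,0,4]],
])

```text
time_s: 2.15
position: [0.462, -0.0522, 0.2659]
tool_rot: [[0.443, 0.37, 0.817], [-0.177, 0.929, -0.325], [-0.879, -0.001, 0.477]]
ft_force: [1.4, -1.1, -0.3]
grip_width: 0.0399
```

Call:
carry_out([
  [[0,0,0,0,-0.1,0,4],[0,0,0,0,-0.18,0,4],[0,0,0,0,-0.18,0,4]],
])

```text
time_s: 2.4
position: [0.4606, -0.053, 0.2642]
tool_rot: [[0.576, 0.372, 0.728], [-0.232, 0.928, -0.291], [-0.784, -0.001, 0.621]]
ft_force: [0.1, -0.2, -0.0]
grip_width: 0.0404
```

```bash
python3 - <<'E'
from h import *
import pickle
o=env.observe(); print(o['time_s'],o['position'],o['q'])
d=cam('wrist'); pickle.dump(d,open('w1.pkl','wb'))
im=d['image'][::-1,::-1,::-1]  # rotate 180
cv2.imwrite('pics/w1.png',cv2.resize(im,None,fx=800/560,fy=800/560,interpolation=cv2.INTER_CUBIC))
E
```

```text
2.4 [ 0.46064072 -0.05303882  0.26417409] [-20.88659732  -0.335379   108.97742922  -1.20595631  33.00794898
 -88.28884356]
```

View pics/w1.png

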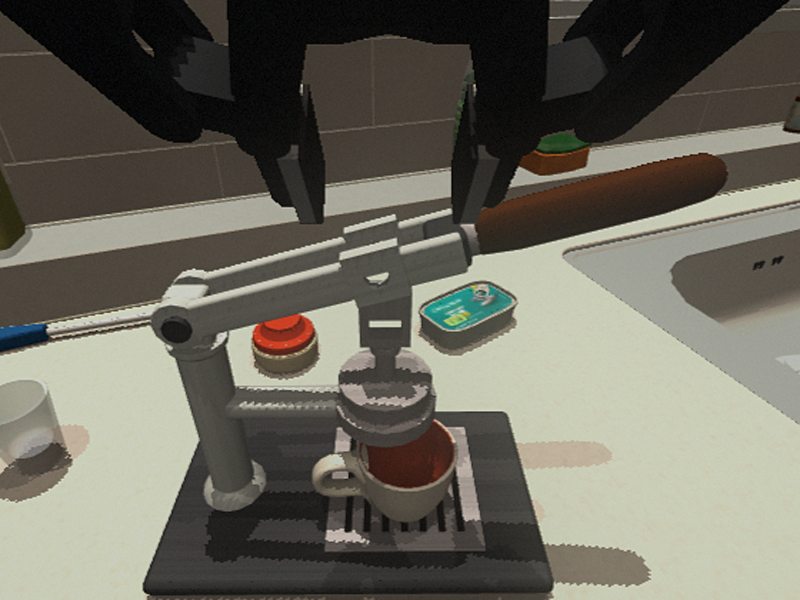

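The wrist view shows everything I need: the front hole at about (377,277), the tongue's eye at (384,324) and the pivot at (176,329). I'll take one enlarged crop for precision.

```bash
python3 - <<'E'
from h import *
import pickle
d=pickle.load(open('w1.pkl','rb')); im=d['image'][::-1,::-1,::-1]
cv2.imwrite('pics/w1c.png',cv2.resize(im[140:260,230:310],None,fx=5,fy=5,interpolation=cv2.INTER_CUBIC))
E
```

```text
(no output)
```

View pics/w1c.png

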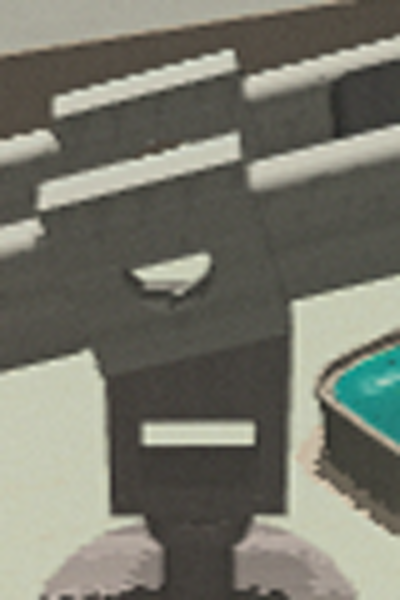

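```bash
python3 - <<'E'
from h import *
import pickle
d=pickle.load(open('w1.pkl','rb')); im=d['image'][::-1,::-1,::-1][155:255,230:310].astype(float)
im=np.clip((im-30)*4,0,255).astype(np.uint8)
cv2.imwrite('pics/w1d.png',cv2.resize(im,None,fx=6,fy=6,interpolation=cv2.INTER_CUBIC))
g=d['image'][::-1,::-1].mean(2).astype(int)
print(g[218:246,270]); print(g[186:212,264]);
E
```

```text
[ 65  66  64  64  64  65 128 200 194 196 198  65  56  56  60  61  61  59
  59  64  65  67  63  65  67  60  60  71]
[ 78  77  77  80  80  82 170 195 194 194 132 122 100  61  63  69  82  74
  77  75  83  81  80  81  78  83]
```

View pics/w1d.png

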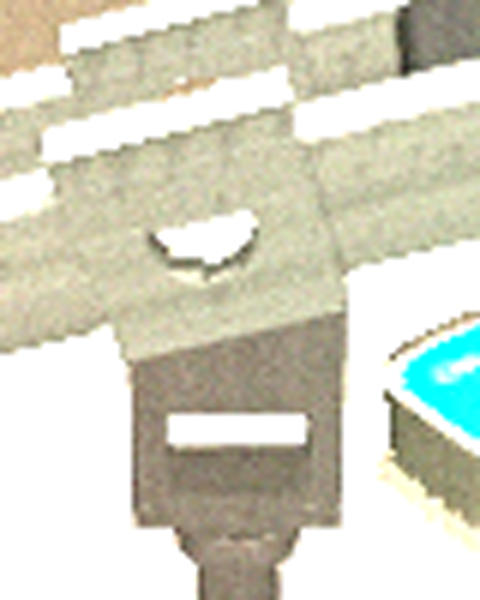

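```bash
cat > fit2.py <<'E'
from fit import *
Wc=pickle.load(open('w1.pkl','rb'))
k=.7; w=lambda a,b:(559-a,419-b); c6=lambda x,y:w(x/6+230,y/6+155); c8=lambda x,y:w(x*k,y*k)
def res2(p):
    o=list(res(p)); E=lambda y,z:W(p,[-.006,y,p[7]+z])
    for X,uv,wt in [(E(0,0),c6(237,451),2),(E(.009,.00625),c6(167,413),1),(E(-.009,.00625),c6(307,413),1),
        (E(.014,0),c6(134,451),1),(E(-.014,0),c6(340,451),1),
        (L(p,.105,-.018),c6(204,235),2),(W(p,[p[8],.105,.165]),c8(176,329),1),
        (W(p,[p[5]+.071,p[4]-.1225,p[6]]),c8(507,412),.7)]:
        u=proj(Wc,X); o+=[wt*(u[0]-uv[0]),wt*(u[1]-uv[1])]
    return np.r_[o,(p[8]+.022)/.004]
r=least_squares(res2,list(np.load('p.npy'))+[.155,-.022],loss='soft_l1');p=r.x
print(np.round(p,4)); f=res2(p); print(np.round(f[:20].reshape(-1,2),1).tolist()); print(np.round(f[21:37].reshape(-1,2),1).tolist())
np.save('p2.npy',p)
print('eye below',.165-p[7],'lever angle for eye',-np.arcsin((.165-p[7])/.105))
print('hole@level',W(p,[-.018,0,.165]),'grip level',W(p,[0,-.115,.165]),'grip now',L(p,.22,0))
E
python3 fit2.py
```

```text
[ 0.5364 -0.083  -0.374   0.2652  0.0211 -0.0038  0.0135  0.1527 -0.0221]
[[-0.1, -1.4], [1.2, 0.0], [0.5, 0.5], [-1.6, -0.8], [-0.7, 0.2], [-0.1, 2.0], [0.6, 1.4], [0.5, 1.1], [3.9, 0.6], [3.2, -0.6]]
[[0.3, -0.1], [0.2, 0.1], [0.1, 0.2], [1.0, -0.1], [-0.7, -0.0], [-0.1, 0.2], [0.2, 0.1], [-0.7, 0.2]]
eye below 0.012341462927565772 lever angle for eye -0.11781007162512584
hole@level [ 0.51964232 -0.07637803  0.165     ] grip level [ 0.49438895 -0.19000579  0.165     ] grip now [ 0.49719805 -0.18284737  0.22265766]
```

```bash
python3 - <<'E'
from h import *
p=np.load('p2.npy'); R=down(p[2]+np.pi)
go([.455,-.053,.33],R); go([.4955,-.186,.31],R)
E
```

```text
shift cm [-5.47 -0.2   3.5 ] rv [-0.007  0.668  0.004] rows 5.347109861121928
shift cm [  1.51 -11.03   9.09] rv [-0.007  0.668  0.004] rows 5.347109861121928
```

Call:
carry_out([
  [[-3,0,2,0,0.12,0,0],[-5.5,-1,3.5,0,0.24,0,0],[-4,-4,5,0,0.36,0,0],[-2,-7.5,7,0,0.48,0,0],[0,-10,8.5,0,0.6,0,0]],
])

```text
time_s: 2.87
position: [0.4868, -0.1719, 0.3237]
tool_rot: [[0.146, 0.372, 0.917], [-0.06, 0.928, -0.367], [-0.987, -0.001, 0.158]]
ft_force: [0.8, 0.6, 0.3]
grip_width: -0.0001
```

```bash
python3 - <<'E'
from h import *
p=np.load('p2.npy'); R=down(p[2]+np.pi); o=env.observe(); print(o['position'])
go([.4955,-.186,.255],R); go([.4945,-.189,.165],R)
E
```

```text
[ 0.48684493 -0.17190912  0.32374372]
shift cm [ 7.   -0.98  0.23] rv [-0.007  0.159  0.002] rows 1.6955577566362967
shift cm [15.89 -1.28 -1.18] rv [-0.007  0.159  0.002] rows 3.8332017577288138
```

Call:
carry_out([
  [[3,-0.5,0,0,0.1,0,0],[6.8,-1,0.2,0,0.159,0,0],[7,-1,0.2,0,0.159,0,0]],
])

```text
time_s: 3.12
position: [0.4951, -0.1861, 0.2443]
tool_rot: [[-0.014, 0.375, 0.927], [0.006, 0.927, -0.375], [-1.0, 0.001, -0.015]]
ft_force: [-0.9, 0.1, -1.3]
grip_width: -0.0004
```

Call:
carry_out([
  [[1.5,0,0,0,0,0,0],[3,0,0,0,0,0,0],[4.5,-0.2,0,0,0,0,0],[5.7,-0.3,0,0,0,0,0],[6.8,-0.3,0,0,0,0,0]],
])

```text
time_s: 3.53
position: [0.4941, -0.1875, 0.1841]
tool_rot: [[0.001, 0.373, 0.928], [-0.003, 0.928, -0.373], [-1.0, -0.002, 0.002]]
ft_force: [0.3, -1.3, 2.7]
grip_width: -0.0001
```

```bash
python3 - <<'E'
from h import *
p=np.load('p2.npy'); R=down(p[2]+np.pi); o=env.observe(); print(o['position'],o['ft_force'],o['time_s'])
go([.4945,-.189,.165],R)
E
```

```text
[ 0.49411433 -0.18754387  0.18414265] [ 0.32408137 -1.32611069  2.72483335] 3.5333
shift cm [ 1.91 -0.12  0.09] rv [-0.008  0.002  0.002] rows 0.46047534886160313
```

Call:
carry_out([
  [[1,0,0,0,0,0,0],[1.7,0,0,0,0,0,0],[1.7,0,0,0,0,0,0],[1.7,0,0,0,0,0,0]],
])

```text
time_s: 3.87
position: [0.4939, -0.1872, 0.1665]
tool_rot: [[-0.0, 0.373, 0.928], [-0.001, 0.928, -0.373], [-1.0, -0.002, 0.0]]
ft_force: [-0.1, -0.1, 0.3]
grip_width: 0.0002
```

```bash
python3 - <<'E'
from h import *
R=down(-.034+np.pi)
go([.46,.10,.26],R); go([.4645,.2363,.13],R)
E
```

```text
shift cm [ -9.39  25.37 -13.85] rv [-0.348 -0.     0.002] rows 7.287193287603264
shift cm [  3.59  38.2  -18.52] rv [-0.348 -0.     0.002] rows 10.216875260530715
```

Call:
carry_out([
  [[-4,0,0,0,0,0,4],[-8,0.5,0,0,0,0,5],[-9.5,4,-2,-0.1,0,0,6],[-9.5,8,-4,-0.2,0,0,6],[-9.5,11.5,-6,-0.3,0,0,6]],
])

```text
time_s: 4.28
position: [0.4815, -0.0598, 0.2626]
tool_rot: [[0.003, 0.079, 0.997], [-0.002, 0.997, -0.079], [-1.0, -0.002, 0.003]]
ft_force: [1.9, 0.9, -0.6]
grip_width: 0.0594
```

```bash
python3 - <<'E'
from h import *
R=down(-.034+np.pi); o=env.observe(); print(o['position'],o['time_s'])
go([.4645,.2363,.13],R)
E
```

```text
[ 0.48146763 -0.05982532  0.26262203] 4.2833
shift cm [13.19 29.42 -4.06] rv [-0.045  0.003  0.002] rows 7.791614105128707
```

Call:
carry_out([
  [[0,4,-0.6,-0.045,0,0,6],[0,8,-1.2,-0.045,0,0,6],[0,12,-1.8,-0.045,0,0,6],[1.5,15.8,-2.4,-0.045,0,0,6],[3,19.5,-3,-0.045,0,0,6]],
])

```text
time_s: 4.7
position: [0.4673, 0.138, 0.2316]
tool_rot: [[0.003, 0.037, 0.999], [-0.001, 0.999, -0.037], [-1.0, -0.001, 0.003]]
ft_force: [0.6, 0.3, -0.1]
grip_width: 0.0604
```

Call:
carry_out([
  [[2,3.5,-0.4,0,0,0,6],[4,7,-0.8,0,0,0,6],[7,9.8,-1.1,0,0,0,6],[9,9.8,-1.1,0,0,0,6],[9,9.8,-1.1,0,0,0,6]],
])

```text
time_s: 5.12
position: [0.4581, 0.235, 0.1374]
tool_rot: [[-0.007, 0.034, 0.999], [-0.003, 0.999, -0.034], [-1.0, -0.003, -0.007]]
ft_force: [-1.9, 0.0, -0.7]
grip_width: 0.0598
```

```bash
python3 - <<'E'
from h import *
import pickle
o=env.observe(); print(o['position'],o['time_s'],o['q'])
d=cam('wrist'); pickle.dump(d,open('w2.pkl','wb'))
d['image']=d['image'][::-1,::-1]; save('pics/w2.png',d,None,800/560)
E
```

```text
[0.45807352 0.23503868 0.13739398] 5.1167 [ 1.39957735e+01  2.45298573e+01  8.90721009e+01 -5.66331819e-02
  6.68358142e+01 -7.40091227e+01]
```

View pics/w2.png

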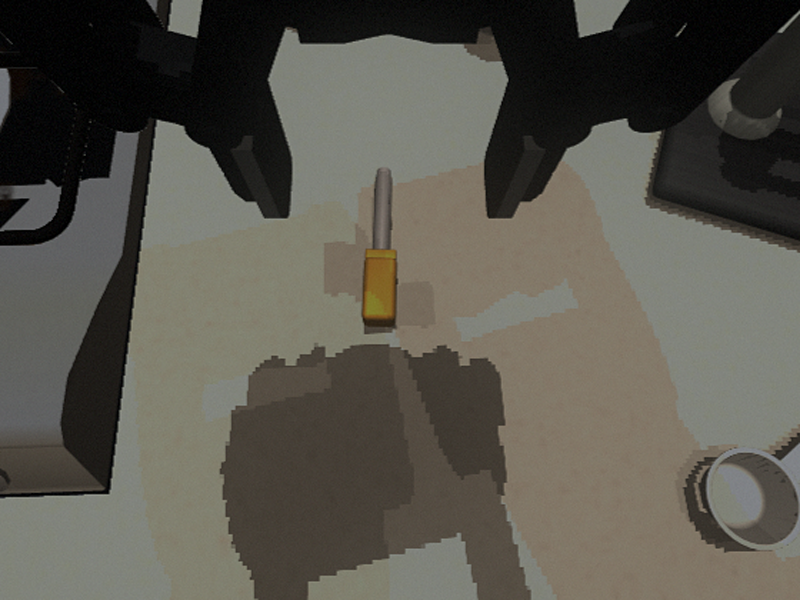

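The pin's brass head runs from (380,250) at the shoulder to (379,318) at its back edge, with the tip at (383,168). Its path down is clear.

```bash
python3 - <<'E'
from h import *
import pickle
d=pickle.load(open('w2.pkl','rb')); f=lambda x,y,z:onz(d,559-.7*x,419-.7*y,z)
a=f(380.5,250,.018);b=f(379.5,318,.018);t=f(383.5,168,.012); print(a,b,t,np.linalg.norm(a-b))
c=(a+b)/2; yaw=np.arctan2((t-b)[1],(t-b)[0]); print('centre',c,'yaw',yaw)
R=down(yaw+np.pi); go([c[0],c[1],.045],R); go([c[0],c[1],.014],R)
E
```

```text
[0.48723473 0.23637191 0.018     ] [0.44915152 0.23803411 0.018     ] [0.54175305 0.23302966 0.012     ] 0.03811946941647769
centre [0.46819313 0.23720301 0.018     ] yaw -0.05399033793154596
shift cm [9.46 0.33 0.91] rv [ 0.018 -0.004  0.002] rows 2.279985925188744
shift cm [12.56  0.34  0.92] rv [ 0.018 -0.004  0.002] rows 3.0207075377150474
```

Call:
carry_out([
  [[4,0.3,0.8,0.018,0,0,5],[7.5,0.3,0.8,0.018,0,0,5],[9,0.3,0.8,0.018,0,0,5],[9,0.3,0.8,0.018,0,0,5],[9,0.3,0.8,0.018,0,0,5]],
])

```text
time_s: 5.58
position: [0.4693, 0.2361, 0.0517]
tool_rot: [[0.001, 0.056, 0.998], [-0.001, 0.998, -0.056], [-1.0, -0.001, 0.001]]
ft_force: [0.0, -0.2, 0.3]
grip_width: 0.0498
```

```bash
python3 - <<'E'
from h import *
R=down(-.05+np.pi); o=env.observe(); print(o['position'],o['time_s'],o['ft_force'])
go([.467,.237,.0145],R)
E
```

```text
[0.46925446 0.23614368 0.05165977] 5.5833 [ 0.03700863 -0.21402909  0.30980065]
shift cm [ 3.72  0.08 -0.23] rv [-0.006  0.001  0.001] rows 0.8929961799844367
```

Call:
carry_out([
  [[2,0.1,-0.2,0,0,0,5],[3.5,0.1,-0.2,0,0,0,5],[3.7,0.1,-0.2,0,0,0,4],[3.7,0.1,-0.2,0,0,0,2.5],[3.7,0.1,-0.2,0,0,0,1]],
], grip_force=50)

```text
time_s: 6.0
position: [0.4673, 0.2378, 0.015]
tool_rot: [[0.002, 0.056, 0.998], [-0.001, 0.998, -0.056], [-1.0, -0.0, 0.002]]
ft_force: [-3.7, -1.9, 27.1]
grip_width: 0.0172
```

Call:
carry_out([
  [[0,0,0,0,0,0,0.5],[0,0,0,0,0,0,0.5],[0,0,0,0,0,0,0.5],[0,0,0,0,0,0,0.5]],
])

```text
time_s: 6.33
position: [0.4673, 0.2378, 0.0151]
tool_rot: [[0.003, 0.055, 0.998], [-0.001, 0.998, -0.055], [-1.0, -0.0, 0.003]]
ft_force: [-0.8, -0.9, 7.1]
grip_width: 0.0164
```

```bash
cat >> fit2.py <<'E'
E
cat > tgt.py <<'E'
from h import *
from fit import W,L
p=np.load('p2.npy')
def target(a,dx,off=(.006,0,0),x0=-.018,dz=0,dy=0):
    """tcp so that pin_grip is dx in front of hole (dx along -x)"""
    q=p.copy();q[3]=a
    X=L(q,.105,x0-dx)+np.array([0,0,dz])+dy*np.array([-np.sin(p[2]),np.cos(p[2]),0])
    R=down(p[2]+np.pi); return X-R@np.array(off),R
E
python3 - <<'E'
from tgt import *
P,R=target(-.11,.090); print(P)
go([.40,.16,.19],down(-.2+np.pi)); go(P,R)
E
```

```text
[ 0.43609403 -0.04291036  0.15947328]
shift cm [-17.5   -8.15  -6.24] rv [0.145 0.003 0.   ] rows 4.865632728734631
shift cm [-14.43 -28.21  -1.53] rv [0.319 0.003 0.   ] rows 7.606952174000769
```

Call:
carry_out([
  [[-3,0,0,0,0,0,0.5],[-7,-0.5,-0.5,0,0,0,0.5],[-11,-2,-2,0.05,0,0,0.5],[-14.5,-5,-4,0.1,0,0,0.5],[-17.5,-8,-6,0.145,0,0,0.5]],
])

```text
time_s: 6.75
position: [0.4093, 0.1714, 0.1798]
tool_rot: [[0.002, 0.2, 0.98], [-0.001, 0.98, -0.2], [-1.0, -0.0, 0.002]]
ft_force: [1.4, -0.5, -1.6]
grip_width: 0.0167
```

```bash
python3 - <<'E'
from tgt import *
o=env.observe(); print(o['position'],o['grip_width'])
P,R=target(-.11,.090); go(P,R)
E
```

```text
[0.40929309 0.17138546 0.17983104] 0.016742648072143537
shift cm [  2.06 -20.46   6.91] rv [0.173 0.002 0.   ] rows 5.201981580263415
```

Call:
carry_out([
  [[0.5,-4,1,0.05,0,0,0.5],[1,-8,2.5,0.1,0,0,0.5],[1.5,-12,4,0.173,0,0,0.5],[2,-15.5,5.5,0.173,0,0,0.5],[2.5,-18.5,6.8,0.173,0,0,0.5]],
])

```text
time_s: 7.17
position: [0.4398, -0.0259, 0.1533]
tool_rot: [[0.001, 0.366, 0.931], [-0.003, 0.931, -0.366], [-1.0, -0.002, 0.002]]
ft_force: [1.0, 0.6, -0.9]
grip_width: 0.0169
```

Call:
carry_out([
  [[0,-0.6,0,0,0,0,0.5],[0,-0.6,0,0,0,0,0.5],[0,-0.6,0,0,0,0,0.5]],
])

```text
time_s: 7.42
position: [0.4372, -0.0285, 0.1528]
tool_rot: [[-0.0, 0.365, 0.931], [-0.001, 0.931, -0.365], [-1.0, -0.001, 0.0]]
ft_force: [-1.0, 1.4, -1.8]
grip_width: 0.0168
```

```bash
python3 - <<'E'
from tgt import *
import pickle
o=env.observe(); print(o['position'],o['time_s'],o['ft_force'])
P,R=target(-.11,.090); go(P,R)
d=cam('wrist'); pickle.dump(d,open('w3.pkl','wb'))
im=d['image'][::-1,::-1,::-1].astype(float); im=np.clip(im*1.6,0,255).astype(np.uint8)
a=cv2.resize(im,None,fx=800/560,fy=800/560,interpolation=cv2.INTER_CUBIC)
cv2.imwrite('pics/w3.png',a)
E
```

```text
[ 0.43715377 -0.02849323  0.15282424] 7.4167 [-1.04050406  1.40555058 -1.80694298]
shift cm [-0.66 -1.38  0.43] rv [-0.     0.     0.001] rows 0.3815787670444794
```

View pics/w3.png

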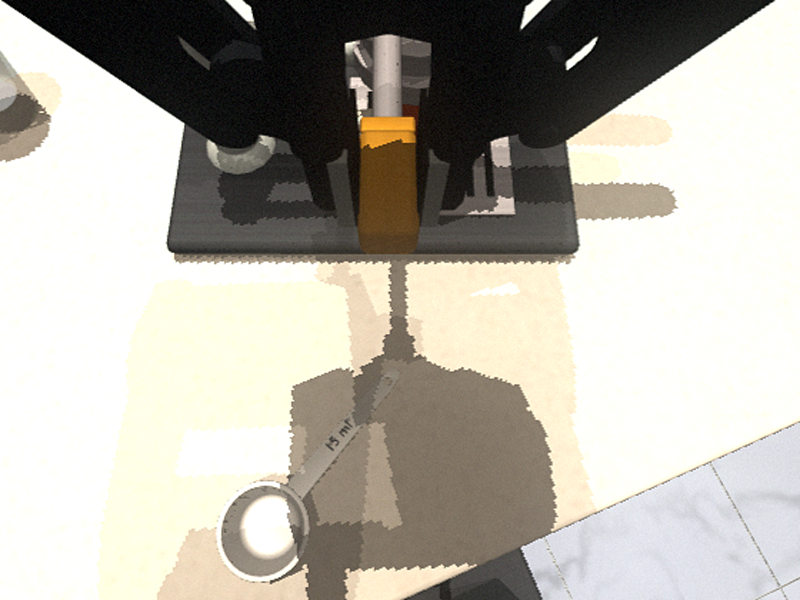

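```bash
python3 - <<'E'
from tgt import *
import pickle
d=pickle.load(open('w3.pkl','rb'));o=env.observe();R0=np.array(o['tool_rot']);pos=o['position']
# head top corners on plane x_tool=-.003 (tool down => z=pos.z+.003)
for nm,x,y in [('shL',360.5,119),('shR',414,119),('bkL',358.5,250),('bkR',417,250),('shank',387,60)]:
    X=onz(d,559-.7*x,419-.7*y,pos[2]+.003-(.004 if nm=='shank' else 0)); print(nm,np.round(1000*R0.T@(X-pos),1))
s=cam('scene'); pickle.dump(s,open('s3.pkl','wb'))
for a in(-.05,-.1,-.15):
    q=p.copy();q[3]=a; print(a,'hole',np.round(proj(s,L(q,.105,-.018)),1),'handle end',np.round(proj(s,L(q,.2775,0)),1))
tip=pos+R0@np.array([.006,0,.074]); print('tip',proj(s,tip),'piv',proj(s,W(p,[-.022,.105,.165])))
c=[int(v) for v in proj(s,L(q,.105,-.018))]
save('pics/s3.png',s,(c[0]-75,c[1]-55,c[0]+75,c[1]+50),5)
print(c)
E
```

```text
shL [-3.   6.7 19.7]
shR [-3.  -9.5 19.8]
bkL [ -3.    6.6 -23.5]
bkR [ -3.   -9.5 -23.5]
shank [ 1.  -1.3 45.9]
-0.05 hole [325.3 183.7] handle end [405.3 179.4]
-0.1 hole [324.9 185.7] handle end [403.7 184.5]
-0.15 hole [324.4 187.7] handle end [401.8 189.5]
tip (np.float64(318.75974350964754), np.float64(195.2276134939466)) piv (np.float64(274.2485050248784), np.float64(184.3000402582084))
[324, 187]
```

View pics/s3.png

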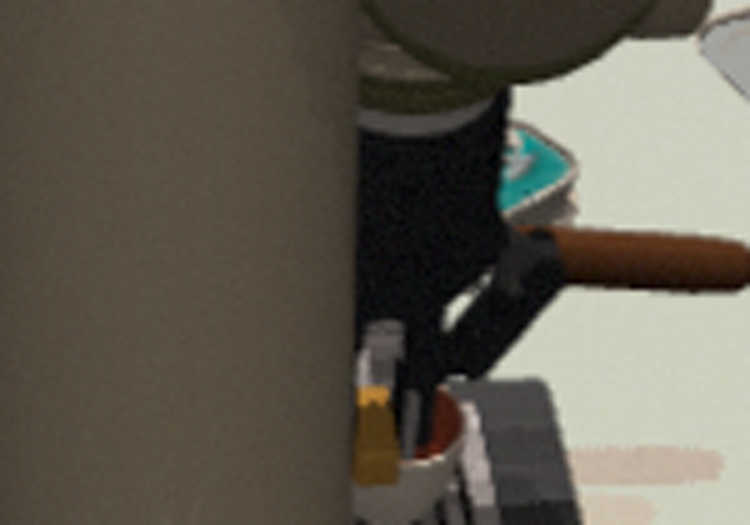

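```bash
python3 - <<'E'
from tgt import *
import pickle
o=env.observe();R0=np.array(o['tool_rot']);pos=o['position'];print(pos,o['time_s'],o['ft_force'])
for n in('w3',):
    d=pickle.load(open(n+'.pkl','rb'));R=np.array(d['R']);print(n,R0.T@(-R.T@d['t']-pos),np.round(R0.T@R.T,3))
d=cam('wrist');o=env.observe();R0=np.array(o['tool_rot']);pos=o['position'];R=np.array(d['R']);print('now',R0.T@(-R.T@d['t']-pos),np.round(R0.T@R.T,3))
# projected head model, 800-scale flipped
for off in((.006,0,0),(.01,0,0),(.006,0,-.003)):
    for nm,v in [('shT',(-.009,.009,.02)),('shT-',(-.009,-.009,.02)),('bkT',(-.009,.009,-.02)),('bkB',(.009,.009,-.02)),('bkB-',(.009,-.009,-.02))]:
        u=proj(d,pos+R0@(np.array(off)+v)); print(off,nm,np.round([(559-u[0])/.7,(419-u[1])/.7],0))
P,R=target(-.11,.090); go(P,R)
E
```

```text
[ 0.43720903 -0.02766181  0.15271565] 7.5167 [-0.42860556 -0.27734787 -0.96742383]
w3 [-0.13107349 -0.00132297 -0.08016185] [[ 0.001 -0.314  0.949]
 [ 1.    -0.002 -0.002]
 [ 0.002  0.949  0.314]]
now [-0.13103719 -0.00075792 -0.08043488] [[ 0.001 -0.314  0.949]
 [ 1.     0.    -0.001]
 [ 0.     0.949  0.314]]
(0.006, 0, 0) shT [355. 118.]
(0.006, 0, 0) shT- [414. 118.]
(0.006, 0, 0) bkT [352. 238.]
(0.006, 0, 0) bkB [356. 262.]
(0.006, 0, 0) bkB- [413. 262.]
(0.01, 0, 0) shT [355. 126.]
(0.01, 0, 0) shT- [413. 126.]
(0.01, 0, 0) bkT [353. 244.]
(0.01, 0, 0) bkB [356. 267.]
(0.01, 0, 0) bkB- [412. 267.]
(0.006, 0, -0.003) shT [354. 126.]
(0.006, 0, -0.003) shT- [414. 126.]
(0.006, 0, -0.003) bkT [352. 248.]
(0.006, 0, -0.003) bkB [355. 271.]
(0.006, 0, -0.003) bkB- [413. 271.]
shift cm [-0.68 -1.47  0.45] rv [0.002 0.    0.002] rows 0.40377680330132926
```

```bash
python3 - <<'E'
from tgt import *
P,R=target(-.10,.080,dy=.0015); print(P); go(P,R)
E
```

```text
[ 0.44591068 -0.04526946  0.16051749]
shift cm [-0.79 -1.34  1.45] rv [0.002 0.    0.002] rows 0.5091961251290318
```

Call:
carry_out([
  [[-0.8,-1,0,0.002,0,0.002,0.5],[-0.8,-1.3,0.6,0.002,0,0.002,0.5],[-0.8,-1.35,1.1,0.002,0,0.002,0.5],[-0.8,-1.35,1.1,0.002,0,0.002,0.5],[-0.8,-1.35,1.1,0.002,0,0.002,0.5]],
], grip_force=30)

```text
time_s: 7.98
position: [0.4429, -0.0454, 0.16]
tool_rot: [[-0.001, 0.367, 0.93], [0.001, 0.93, -0.367], [-1.0, 0.0, -0.001]]
ft_force: [-0.6, -0.0, -0.9]
grip_width: 0.0162
```

```bash
cat > st.py <<'E'
from tgt import *
import sys
a=float(sys.argv[1]);dx=float(sys.argv[2]);dy=float(sys.argv[3])
o=env.observe(); q=p.copy();q[3]=a; R0=np.array(o['tool_rot'])
pin=o['position']+R0@[.006,0,0]; Rp=down(p[2])[:, [2]] ; h=np.array([np.cos(p[2]),np.sin(p[2]),0]);l=np.array([-h[1],h[0],0])
e=pin-L(q,.105,-.018)-dy*l
f=o['ft_force'];print('t',o['time_s'],'pin rel hole mm: x %.2f y %.2f z %.2f'%(1e3*e@h,1e3*e@l,1e3*e[2]),'F x %.1f y %.1f z %.1f'%(f@h,f@l,f[2]),'torque',np.round(o['wrist_torque'],2),'grip',o['grip_width'])
P,R=target(a,dx,dy=dy); go(P,R)
E
python3 st.py -.1 .072 .0015
```

```text
t 7.9833 pin rel hole mm: x -82.71 y -1.25 z -0.48 F x -0.6 y -0.3 z -0.9 torque [-0.02 -0.02  0.03] grip 0.016232747802392325
shift cm [-0.05  0.13  1.07] rv [-0.001 -0.001 -0.   ] rows 0.25885370966116206
```

Call:
carry_out([
  [[-0.05,0.13,0.2,0,0,0,0.5],[-0.05,0.13,0.4,0,0,0,0.5],[-0.05,0.13,0.5,0,0,0,0.5],[-0.05,0.13,0.6,0,0,0,0.5],[-0.05,0.13,0.6,0,0,0,0.5]],
], grip_force=30)

```text
time_s: 8.4
position: [0.4489, -0.0463, 0.1606]
tool_rot: [[-0.0, 0.366, 0.93], [0.0, 0.93, -0.366], [-1.0, 0.0, -0.001]]
ft_force: [-0.5, 0.2, -0.4]
grip_width: 0.0166
```

```bash
python3 st.py -.1 .068 .0015
```

```text
t 8.4 pin rel hole mm: x -76.82 y 0.11 z 0.08 F x -0.6 y 0.0 z -0.4 torque [ 0.02  0.06 -0.01] grip 0.016637703807899876
shift cm [ 0.01 -0.01  0.88] rv [-0.001 -0.001 -0.   ] rows 0.21146243500097234
```

Call:
carry_out([
  [[0,0,0.1,0,0,0,0.5],[0,0,0.2,0,0,0,0.5],[0,0,0.3,0,0,0,0.5],[0,0,0.35,0,0,0,0.5],[0,0,0.4,0,0,0,0.5]],
], grip_force=30)

```text
time_s: 8.82
position: [0.4525, -0.0478, 0.1606]
tool_rot: [[-0.0, 0.367, 0.93], [0.0, 0.93, -0.367], [-1.0, 0.0, -0.001]]
ft_force: [0.1, -0.3, -1.2]
grip_width: 0.0165
```

```bash
python3 st.py -.1 .068 .0015
```

```text
t 8.8167 pin rel hole mm: x -72.94 y 0.06 z 0.11 F x 0.2 y -0.3 z -1.2 torque [ 0.01 -0.01  0.03] grip 0.01654044898822096
shift cm [ 0.01 -0.    0.49] rv [-0.001 -0.001 -0.   ] rows 0.11837643084330905
```

Call:
carry_out([
  [[0,0,0.07,0,0,0,0.5],[0,0,0.14,0,0,0,0.5],[0,0,0.21,0,0,0,0.5],[0,0,0.25,0,0,0,0.5]],
])

```text
time_s: 9.15
position: [0.4549, -0.0487, 0.1606]
tool_rot: [[-0.0, 0.366, 0.93], [0.0, 0.93, -0.366], [-1.0, 0.0, -0.001]]
ft_force: [1.0, 0.3, -1.7]
grip_width: 0.0166
```

```bash
python3 st.py -.1 .066 .0015
```

```text
t 9.15 pin rel hole mm: x -70.39 y 0.07 z 0.12 F x 0.8 y 0.7 z -1.7 torque [ 0.04 -0.02  0.01] grip 0.01655065420114679
shift cm [ 0.01 -0.01  0.44] rv [-0.001 -0.001 -0.   ] rows 0.10528078879408882
```

Call:
carry_out([
  [[0,0,0.07,0,0,0,0.5],[0,0,0.14,0,0,0,0.5],[0,0,0.21,0,0,0,0.5],[0,0,0.25,0,0,0,0.5]],
])

```text
time_s: 9.48
position: [0.4572, -0.0497, 0.1607]
tool_rot: [[-0.0, 0.367, 0.93], [0.0, 0.93, -0.367], [-1.0, 0.0, -0.0]]
ft_force: [1.3, 0.8, -0.6]
grip_width: 0.0165
```

```bash
python3 st.py -.1 .066 .0015
```

```text
t 9.4833 pin rel hole mm: x -67.88 y 0.05 z 0.14 F x 1.0 y 1.2 z -0.6 torque [ 0.03 -0.01  0.  ] grip 0.016542142891038544
shift cm [ 0.01 -0.    0.19] rv [-0.001 -0.    -0.   ] rows 0.04516333860931359
```

Call:
carry_out([
  [[0,0,0.07,0,0,0,0.5],[0,0,0.14,0,0,0,0.5],[0.05,0,0.2,0,0,0,0.5],[0.1,0,0.25,0,0,0,0.5],[0.15,0,0.25,0,0,0,0.5]],
])

```text
time_s: 9.9
position: [0.4595, -0.0506, 0.1591]
tool_rot: [[-0.0, 0.367, 0.93], [0.0, 0.93, -0.367], [-1.0, 0.0, -0.001]]
ft_force: [1.5, -0.2, -0.3]
grip_width: 0.0167
```

```bash
python3 st.py -.118 .062 .0015
```

```text
t 9.9 pin rel hole mm: x -65.40 y -0.16 z 0.43 F x 1.4 y 0.3 z -0.3 torque [-0.04 -0.06 -0.03] grip 0.016741522417610306
shift cm [0.04 0.02 0.34] rv [-0.001 -0.001 -0.   ] rows 0.08208584239664561
```

Call:
carry_out([
  [[0.02,0,0.07,0,0,0,0.5],[0.04,0,0.14,0,0,0,0.5],[0.04,0,0.2,0,0,0,0.5],[0.04,0,0.25,0,0,0,0.5]],
])

```text
time_s: 10.23
position: [0.4618, -0.0515, 0.1588]
tool_rot: [[-0.001, 0.367, 0.93], [0.0, 0.93, -0.367], [-1.0, 0.0, -0.001]]
ft_force: [-1.2, 0.1, 0.4]
grip_width: 0.0166
```

```bash
python3 st.py -.118 .060 .0015
```

```text
t 10.2333 pin rel hole mm: x -62.98 y -0.22 z 0.11 F x -1.1 y -0.3 z 0.4 torque [-0.12  0.19 -0.04] grip 0.0165947535994181
shift cm [0.01 0.02 0.3 ] rv [-0.001 -0.001 -0.   ] rows 0.07155137974605129
```

Call:
carry_out([
  [[0,0,0.05,0,0,0,0.5],[0,0,0.1,0,0,0,0.5],[0,0,0.15,0,0,0,0.5],[0,0,0.15,0,0,0,0.5]],
])

```text
time_s: 10.57
position: [0.4633, -0.052, 0.1588]
tool_rot: [[-0.0, 0.367, 0.93], [0.0, 0.93, -0.367], [-1.0, 0.0, -0.0]]
ft_force: [-1.6, -2.3, -0.3]
grip_width: 0.0167
```

```bash
python3 st.py -.118 .060 .0015
```

```text
t 10.5667 pin rel hole mm: x -61.37 y -0.18 z 0.13 F x -0.7 y -2.7 z -0.3 torque [-0.13  0.07 -0.01] grip 0.01666064368039433
shift cm [0.01 0.02 0.14] rv [-0.001 -0.    -0.   ] rows 0.03333159158058339
```

Call:
carry_out([
  [[0,-0.05,0,0,0,0,0.5],[0,-0.08,0.05,0,0,0,0.5],[0,-0.08,0.1,0,0,0,0.5],[0,-0.08,0.15,0,0,0,0.5],[0,-0.08,0.15,0,0,0,0.5]],
])

```text
time_s: 10.98
position: [0.4644, -0.0533, 0.1587]
tool_rot: [[-0.0, 0.366, 0.93], [0.001, 0.93, -0.366], [-1.0, 0.0, -0.0]]
ft_force: [-0.0, -0.6, -0.5]
grip_width: 0.0168
```

```bash
python3 st.py -.118 .058 .0007
```

```text
t 10.9833 pin rel hole mm: x -59.87 y -0.13 z 0.06 F x 0.2 y -0.5 z -0.5 torque [ 0.   -0.01  0.02] grip 0.016788899722787326
shift cm [0.01 0.01 0.19] rv [-0.001 -0.    -0.   ] rows 0.044789478301410855
```

Call:
carry_out([
  [[0,0,0.06,0,0,0,0.5],[0,0,0.12,0,0,0,0.5],[0,0,0.18,0,0,0,0.5],[0,0,0.2,0,0,0,0.5]],
])

```text
time_s: 11.32
position: [0.4662, -0.054, 0.1587]
tool_rot: [[-0.001, 0.367, 0.93], [0.001, 0.93, -0.366], [-1.0, 0.0, -0.001]]
ft_force: [-1.0, 1.0, 0.1]
grip_width: 0.0165
```

```bash
python3 st.py -.118 .056 .0007
```

```text
t 11.3167 pin rel hole mm: x -57.95 y -0.15 z 0.10 F x -1.3 y 0.6 z 0.1 torque [ 0.03  0.05 -0.03] grip 0.016465150684005316
shift cm [0.01 0.02 0.19] rv [-0.001 -0.001 -0.   ] rows 0.046966827757559726
```

Call:
carry_out([
  [[0,0,0.06,0,0,0,0.5],[0,0,0.12,0,0,0,0.5],[0,0,0.18,0,0,0,0.5],[0,0,0.25,0,0,0,0.5],[0,0,0.25,0,0,0,0.5]],
])

```text
time_s: 11.73
position: [0.4686, -0.055, 0.1588]
tool_rot: [[-0.0, 0.367, 0.93], [0.0, 0.93, -0.367], [-1.0, 0.0, -0.0]]
ft_force: [-0.5, -0.1, 0.1]
grip_width: 0.0164
```

```bash
python3 st.py -.118 .053 .0007
```

```text
t 11.7333 pin rel hole mm: x -55.31 y -0.18 z 0.15 F x -0.4 y -0.3 z 0.1 torque [-0.03 -0.02  0.  ] grip 0.016430346598589465
shift cm [0.01 0.02 0.23] rv [-0.001 -0.    -0.   ] rows 0.05571188280132603
```

Call:
carry_out([
  [[0,0,0.08,0,0,0,0.5],[0,0,0.16,0,0,0,0.5],[0,0,0.24,0,0,0,0.5],[0,0,0.32,0,0,0,0.5],[0,0,0.35,0,0,0,0.5]],
])

```text
time_s: 12.15
position: [0.4718, -0.0562, 0.1587]
tool_rot: [[-0.0, 0.366, 0.93], [0.0, 0.93, -0.366], [-1.0, 0.0, -0.001]]
ft_force: [-0.7, 1.2, 1.7]
grip_width: 0.0166
```

```bash
python3 st.py -.118 .048 .0007
```

```text
t 12.15 pin rel hole mm: x -51.88 y -0.16 z 0.09 F x -1.1 y 0.8 z 1.7 torque [0.05 0.1  0.03] grip 0.0165510738177897
shift cm [0.01 0.02 0.39] rv [-0.001 -0.001 -0.   ] rows 0.09309772617218005
```

Call:
carry_out([
  [[0,0,0.08,0,0,0,0.5],[0,0,0.16,0,0,0,0.5],[0,0,0.24,0,0,0,0.5],[0,0,0.32,0,0,0,0.5],[0,0,0.35,0,0,0,0.5]],
])

```text
time_s: 12.57
position: [0.4751, -0.0575, 0.1588]
tool_rot: [[-0.0, 0.366, 0.93], [0.0, 0.93, -0.366], [-1.0, 0.0, -0.0]]
ft_force: [-1.1, -0.2, 0.6]
grip_width: 0.0165
```

```bash
python3 st.py -.118 .048 .0007
```

```text
t 12.5667 pin rel hole mm: x -48.37 y -0.17 z 0.11 F x -0.9 y -0.6 z 0.6 torque [0.04 0.15 0.03] grip 0.01647197116954011
shift cm [0.01 0.02 0.04] rv [-0.001 -0.    -0.   ] rows 0.01111957251754572
```

Tip is about 25.6 mm in; the rear plate begins at 28 mm, so go gently.

Call:
carry_out([
  [[0,0,0.06,0,0,0,0.5],[0,0,0.12,0,0,0,0.5],[0,0,0.18,0,0,0,0.5],[0,0,0.24,0,0,0,0.5],[0,0,0.3,0,0,0,0.5]],
])

```text
time_s: 12.98
position: [0.4778, -0.0586, 0.1587]
tool_rot: [[-0.0, 0.366, 0.93], [0.0, 0.93, -0.366], [-1.0, 0.0, -0.001]]
ft_force: [-0.9, 1.1, 0.7]
grip_width: 0.0167
```

```bash
python3 st.py -.118 .043 .0007
```

```text
t 12.9833 pin rel hole mm: x -45.43 y -0.18 z 0.09 F x -1.3 y 0.7 z 0.7 torque [ 0.07  0.13 -0.09] grip 0.016742093879685664
shift cm [0.01 0.02 0.24] rv [-0.001 -0.001 -0.   ] rows 0.05845432643383361
```

Call:
carry_out([
  [[0,0,0.06,0,0,0,0.5],[0,0,0.12,0,0,0,0.5],[0,0,0.18,0,0,0,0.5],[0,0,0.24,0,0,0,0.5],[0,0,0.3,0,0,0,0.5]],
])

```text
time_s: 13.4
position: [0.4806, -0.0597, 0.1587]
tool_rot: [[-0.0, 0.367, 0.93], [0.0, 0.93, -0.367], [-1.0, 0.0, -0.001]]
ft_force: [-2.0, 0.5, 1.3]
grip_width: 0.017
```

```bash
python3 st.py -.118 .043 .0007
```

```text
t 13.4 pin rel hole mm: x -42.41 y -0.20 z 0.09 F x -2.1 y -0.3 z 1.3 torque [ 0.03  0.16 -0.02] grip 0.016977043134418075
shift cm [ 0.01  0.02 -0.06] rv [-0.001 -0.001 -0.   ] rows 0.015079591017389699
```

Call:
carry_out([
  [[-0.02,0,0.06,0,0,0,0.5],[-0.02,0,0.12,0,0,0,0.5],[-0.02,0,0.18,0,0,0,0.5],[-0.02,0,0.24,0,0,0,0.5],[-0.02,0,0.3,0,0,0,0.5]],
])

```text
time_s: 13.82
position: [0.4834, -0.0608, 0.1589]
tool_rot: [[-0.0, 0.367, 0.93], [0.0, 0.93, -0.367], [-1.0, 0.0, -0.001]]
ft_force: [-0.6, 0.8, -0.4]
grip_width: 0.0165
```

```bash
python3 st.py -.118 .035 .0007
```

```text
t 13.8167 pin rel hole mm: x -39.42 y -0.19 z 0.24 F x -0.9 y 0.5 z -0.4 torque [ 0.06  0.08 -0.  ] grip 0.01651826122444342
shift cm [0.02 0.02 0.44] rv [-0.001 -0.001 -0.   ] rows 0.10612962374160573
```

Call:
carry_out([
  [[0,0,0.08,0,0,0,0.5],[0,0,0.16,0,0,0,0.5],[0,0,0.24,0,0,0,0.5],[0,0,0.32,0,0,0,0.5],[0,0,0.4,0,0,0,0.5]],
])

```text
time_s: 14.23
position: [0.4871, -0.0623, 0.1589]
tool_rot: [[-0.0, 0.367, 0.93], [0.0, 0.93, -0.367], [-1.0, 0.0, -0.001]]
ft_force: [-0.2, 0.0, -0.2]
grip_width: 0.0171
```

```bash
python3 st.py -.118 .030 .0007
```

```text
t 14.2333 pin rel hole mm: x -35.39 y -0.21 z 0.26 F x -0.2 y -0.0 z -0.2 torque [ 0.05  0.06 -0.02] grip 0.017138424282734474
shift cm [0.03 0.02 0.54] rv [-0.001 -0.001 -0.   ] rows 0.12939917124376019
```

Call:
carry_out([
  [[0,0,0.08,0,0,0,0.5],[0,0,0.16,0,0,0,0.5],[0,0,0.24,0,0,0,0.5],[0,0,0.32,0,0,0,0.5],[0,0,0.4,0,0,0,0.5]],
])

```text
time_s: 14.65
position: [0.4909, -0.0638, 0.1589]
tool_rot: [[-0.0, 0.367, 0.93], [0.0, 0.93, -0.367], [-1.0, 0.0, -0.001]]
ft_force: [-0.6, 0.8, -0.7]
grip_width: 0.0165
```

Call:
carry_out([
  [[0,0,0.08,0,0,0,0.5],[0,0,0.16,0,0,0,0.5],[0,0,0.24,0,0,0,0.5],[0,0,0.32,0,0,0,0.5],[0,0,0.4,0,0,0,0.5]],
])

```text
time_s: 15.07
position: [0.4946, -0.0652, 0.1589]
tool_rot: [[-0.0, 0.367, 0.93], [0.0, 0.93, -0.367], [-1.0, 0.0, -0.001]]
ft_force: [-0.9, 0.8, -0.5]
grip_width: 0.0164
```

```bash
python3 st.py -.118 .022 .0007
```

```text
t 15.0667 pin rel hole mm: x -27.41 y -0.21 z 0.24 F x -1.1 y 0.4 z -0.5 torque [ 0.04  0.04 -0.03] grip 0.01638464912517015
shift cm [0.02 0.02 0.54] rv [-0.001 -0.001 -0.   ] rows 0.12980657277313196
```

Call:
carry_out([
  [[0,0,0.06,0,0,0,0.5],[0,0,0.12,0,0,0,0.5],[0,0,0.18,0,0,0,0.5],[0,0,0.24,0,0,0,0.5],[0,0,0.28,0,0,0,0.5]],
], grip_force=20)

```text
time_s: 15.48
position: [0.4972, -0.0663, 0.1589]
tool_rot: [[-0.0, 0.366, 0.93], [0.0, 0.93, -0.366], [-1.0, 0.0, -0.001]]
ft_force: [-0.2, -0.2, -0.9]
grip_width: 0.0167
```

```bash
python3 st.py -.118 .020 .0007
```

```text
t 15.4833 pin rel hole mm: x -24.61 y -0.21 z 0.27 F x -0.1 y -0.2 z -0.9 torque [ 0.02  0.05 -0.05] grip 0.016651200311040202
shift cm [0.03 0.02 0.46] rv [-0.001 -0.001 -0.   ] rows 0.1107563932189017
```

Call:
carry_out([
  [[0,0,0.05,0,0,0,0.5],[0,0,0.1,0,0,0,0.5],[0,0,0.15,0,0,0,0.5],[0,0,0.18,0,0,0,0.5]],
])

```text
time_s: 15.82
position: [0.498, -0.0665, 0.1588]
tool_rot: [[-0.003, 0.366, 0.93], [0.001, 0.93, -0.366], [-1.0, 0.0, -0.003]]
ft_force: [-6.3, 1.6, 2.0]
grip_width: 0.0164
```

```bash
python3 st.py -.118 .020 .0007
```

```text
t 15.8167 pin rel hole mm: x -23.80 y -0.18 z 0.13 F x -6.5 y -0.8 z 2.0 torque [0.28 0.96 0.01] grip 0.01636937068341382
shift cm [0.01 0.02 0.38] rv [-0.001 -0.003 -0.   ] rows 0.09084946894628257
```

```bash
python3 - <<'E'
from h import *
d=cam('wrist'); im=d['image'][::-1,::-1,::-1].astype(float); im=np.clip(im*2,0,255).astype(np.uint8)
cv2.imwrite('pics/w4.png',cv2.resize(im[10:190,190:360],None,fx=3.3,fy=3.3,interpolation=cv2.INTER_CUBIC))
E
```

```text
(no output)
```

View pics/w4.png

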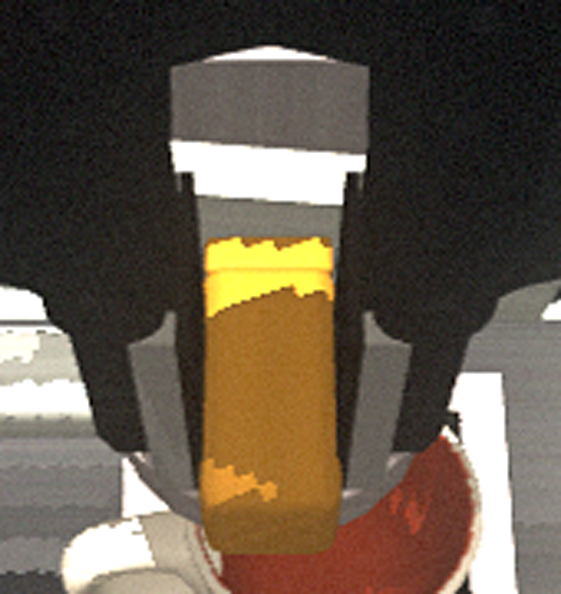

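```bash
python3 - <<'E'
from h import *
d=cam('wrist');o=env.observe();R0=np.array(o['tool_rot']);pos=o['position']
def pr(v):
    u=proj(d,pos+R0@np.array(v)); return np.round([(559-u[0]-190)*3.3,(419-u[1]-10)*3.3],0)
for zc in(0,-.003,.003):
    print('zc',zc,'sh top',pr((-.003,0,zc+.02)),'back bot',pr((.015,0,zc-.02)),'back top',pr((-.003,0,zc-.02)))
    for g in(0,.004,.008): print('  gap',g,'plate top',pr((-.008,0,zc+.02+g)),'plate top rear edge',pr((-.008,0,zc+.028+g)),'rear plate top front edge',pr((-.008,0,zc+.048+g)),pr((-.008,0,zc+.056+g)))
print(o['ft_force'],o['time_s'])
E
```

```text
zc 0 sh top [261. 239.] back bot [261. 573.] back top [261. 516.]
  gap 0 plate top [261. 213.] plate top rear edge [261. 162.] rear plate top front edge [262.  41.] [262.  -5.]
  gap 0.004 plate top [261. 187.] plate top rear edge [261. 137.] rear plate top front edge [262.  18.] [262. -27.]
  gap 0.008 plate top [261. 162.] plate top rear edge [261. 112.] rear plate top front edge [262.  -5.] [262. -49.]
zc -0.003 sh top [261. 258.] back bot [261. 594.] back top [261. 539.]
  gap 0 plate top [261. 232.] plate top rear edge [261. 181.] rear plate top front edge [262.  58.] [262.  12.]
  gap 0.004 plate top [261. 206.] plate top rear edge [261. 155.] rear plate top front edge [262.  35.] [262. -11.]
  gap 0.008 plate top [261. 181.] plate top rear edge [261. 130.] rear plate top front edge [262.  12.] [262. -33.]
zc 0.003 sh top [261. 220.] back bot [261. 553.] back top [261. 493.]
  gap 0 plate top [261. 193.] plate top rear edge [261. 143.] rear plate top front edge [262.  23.] [262. -22.]
  gap 0.004 plate top [261. 168.] plate top rear edge [261. 118.] rear plate top front edge [262.   1.] [262. -44.]
  gap 0.008 plate top [261. 143.] plate top rear edge [261.  94.] rear plate top front edge [262. -22.] [262. -66.]
[-5.2712438   1.47004062  1.20744305] 15.9167
```

Call:
carry_out([
  [[0,0,0.03,0,0,0,0.5],[0,0,0.06,0,0,0,0.5],[0,0,0.06,0,0,0,0.5]],
])

```text
time_s: 16.17
position: [0.498, -0.0665, 0.1587]
tool_rot: [[-0.004, 0.366, 0.93], [0.002, 0.93, -0.366], [-1.0, 0.0, -0.004]]
ft_force: [-7.4, 2.8, 2.8]
grip_width: 0.0168
```

```bash
python3 st.py -.118 .020 .0007
```

```text
t 16.1667 pin rel hole mm: x -23.79 y -0.16 z 0.08 F x -7.9 y -0.1 z 2.8 torque [ 0.37  1.22 -0.07] grip 0.016824957799932736
shift cm [0.01 0.02 0.38] rv [-0.001 -0.004 -0.   ] rows 0.09048768293423427
```

Call:
carry_out([
  [[0,0,-0.05,0,0,0,2.5],[0,0,-0.05,0,0,0,4],[0,0,-0.05,0,0,0,4.5],[0,0,-0.05,0,0,0,4.5],[0,0,-0.05,0,0,0,4.5]],
])

```text
time_s: 16.58
position: [0.4991, -0.067, 0.159]
tool_rot: [[0.0, 0.367, 0.93], [0.0, 0.93, -0.367], [-1.0, 0.0, 0.0]]
ft_force: [0.1, -0.3, -0.4]
grip_width: 0.0446
```

Call:
carry_out([
  [[-1.5,0,0,0,0,0,4.5],[-3.5,0,0,0,0,0,4.5],[-6,0,-1,0,0,0,4.5],[-9,0,-3,0,0,0,4.5],[-12,0,-5,0,0,0,4.5]],
])

```text
time_s: 17.0
position: [0.4518, -0.0485, 0.2798]
tool_rot: [[-0.001, 0.367, 0.93], [0.001, 0.93, -0.367], [-1.0, 0.0, -0.001]]
ft_force: [-0.0, -0.4, 0.8]
grip_width: 0.0448
```

```bash
python3 - <<'E'
from h import *
import pickle
o=env.observe();print(o['position'],o['ft_force'])
d=cam('wrist'); pickle.dump(d,open('w5.pkl','wb')); d['image']=d['image'][::-1,::-1]; save('pics/w5.png',d,None,800/560)
E
```

```text
[ 0.45179951 -0.04851891  0.27980299] [-0.00571983 -0.35002282  0.7604709 ]
```

View pics/w5.png

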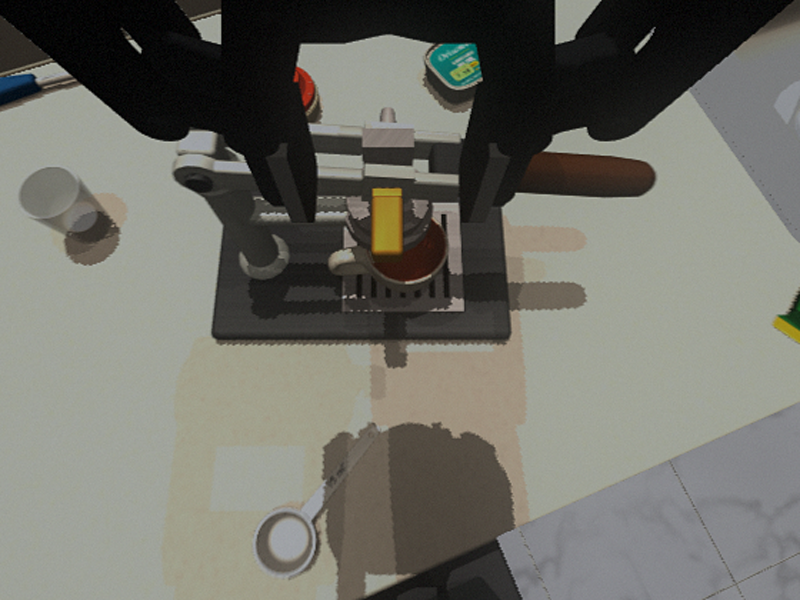

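```bash
python3 - <<'E'
from h import *
from fit import W,L
import pickle
d=pickle.load(open('w5.pkl','rb')); im=np.clip(d['image'][::-1,::-1,::-1][70:182,235:310].astype(float)*1.8,0,255).astype(np.uint8)
cv2.imwrite('pics/w5c.png',cv2.resize(im,None,fx=5,fy=5,interpolation=cv2.INTER_CUBIC))
p=np.load('p2.npy')
def pr(X): u=proj(d,X); return np.round([(559-u[0]-235)*5,(419-u[1]-70)*5],0)
z=.1527
for nm,x,zz in [('tip top',.038,z+.0038),('rearplate back top',.018,z+.014),('rearplate front top',.010,z+.014),('front plate back top',-.01,z+.014),('frontplate front top',-.018,z+.014),('shoulder top gap0',-.018,z+.009),('gap3',-.021,z+.009),('headback top',-.058,z+.009),('headback bot',-.058,z-.009)]: print(nm,pr(W(p,[x,0,zz])))
E
```

```text
tip top [181.  11.]
rearplate back top [181.  69.]
rearplate front top [181. 110.]
front plate back top [181. 216.]
frontplate front top [182. 259.]
shoulder top gap0 [181. 276.]
gap3 [181. 293.]
headback top [182. 503.]
headback bot [182. 549.]
```

View pics/w5c.png

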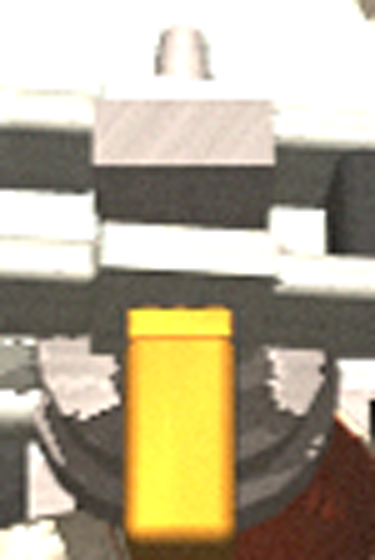

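Tip, tongue and plates look right: the tip stands out behind the rear plate. The crop leaves a 1–3 mm doubt about the shoulder gap, so I'll nudge the free head from behind with closed fingertips.

```bash
python3 st.py -.118 .062 .0007
```

```text
t 17.05 pin rel hole mm: x -74.57 y 0.22 z 127.23 F x 0.0 y 1.6 z 6.0 torque [ 0.08 -0.06  0.01] grip 0.044879028637504405
shift cm [12.73 -0.03  1.16] rv [-0.     0.008 -0.   ] rows 3.065953685826479
```

Call:
carry_out([
  [[0,0,0,0,0,0,0],[1,0,0,0,0,0,0],[4,0,0,0,0,0,0],[7,0,0.2,0,0,0,0],[9,0,0.5,0,0,0,0]],
])

```text
time_s: 17.47
position: [0.4562, -0.0502, 0.1858]
tool_rot: [[-0.004, 0.367, 0.93], [0.002, 0.93, -0.367], [-1.0, 0.0, -0.004]]
ft_force: [0.5, -0.3, 0.1]
grip_width: 0.0
```

Call:
carry_out([
  [[1.5,0,0,0,0,0,0],[2.5,0,0,0,0,0,0],[2.5,0,0,0,0,0,0],[2.5,0,0,0,0,0,0]],
])

```text
time_s: 17.8
position: [0.457, -0.0505, 0.1632]
tool_rot: [[-0.002, 0.367, 0.93], [0.001, 0.93, -0.367], [-1.0, 0.0, -0.002]]
ft_force: [0.9, -0.8, 0.4]
grip_width: -0.0001
```

```bash
python3 st.py -.118 .056 .0007
```

```text
t 17.8 pin rel hole mm: x -67.79 y -0.22 z 4.57 F x 1.1 y -0.5 z 0.4 torque [-0.03  0.06  0.01] grip -9.214449976780478e-05
shift cm [0.45 0.02 1.18] rv [-0.001 -0.002 -0.   ] rows 0.30295669148621795
```

Call:
carry_out([
  [[0.2,0,0.2,0,0,0,0],[0.4,0,0.4,0,0,0,0],[0.4,0,0.6,0,0,0,0],[0.4,0,0.8,0,0,0,0],[0.4,0,0.9,0,0,0,0]],
])

```text
time_s: 18.22
position: [0.4658, -0.0539, 0.1602]
tool_rot: [[0.0, 0.367, 0.93], [0.0, 0.93, -0.367], [-1.0, 0.0, 0.0]]
ft_force: [-1.2, 0.1, -0.2]
grip_width: 0.0001
```

```bash
python3 st.py -.118 .054 .0007
```

```text
t 18.2167 pin rel hole mm: x -58.33 y -0.17 z 1.54 F x -1.1 y -0.3 z -0.2 torque [0.02 0.02 0.06] grip 0.00012824734467835485
shift cm [0.15 0.02 0.43] rv [-0.001  0.    -0.   ] rows 0.11032257650194685
```

Call:
carry_out([
  [[0.05,0,0.06,0,0,0,0],[0.1,0,0.12,0,0,0,0],[0.1,0,0.18,0,0,0,0],[0.1,0,0.24,0,0,0,0],[0.1,0,0.28,0,0,0,0]],
])

```text
time_s: 18.63
position: [0.468, -0.0548, 0.1589]
tool_rot: [[-0.0, 0.367, 0.93], [0.0, 0.93, -0.367], [-1.0, 0.0, -0.001]]
ft_force: [-0.4, 0.7, 0.1]
grip_width: 0.0002
```

```bash
python3 st.py -.118 .054 .0007
```

```text
t 18.6333 pin rel hole mm: x -55.95 y -0.17 z 0.31 F x -0.6 y 0.5 z 0.1 torque [ 0.02 -0.03  0.04] grip 0.00019588807570342554
shift cm [0.03 0.02 0.19] rv [-0.001 -0.001 -0.   ] rows 0.047474814114123645
```

Call:
carry_out([
  [[0,0,0.05,0,0,0,0],[0,0,0.1,0,0,0,0],[0,0,0.15,0,0,0,0],[0,0,0.2,0,0,0,0],[0,0,0.25,0,0,0,0]],
])

```text
time_s: 19.05
position: [0.4697, -0.0554, 0.1588]
tool_rot: [[-0.002, 0.366, 0.93], [0.001, 0.93, -0.366], [-1.0, 0.0, -0.002]]
ft_force: [-4.5, 2.4, 0.9]
grip_width: 0.0
```

```bash
python3 st.py -.118 .052 .0007
```

```text
t 19.05 pin rel hole mm: x -54.13 y -0.14 z 0.12 F x -5.0 y 0.6 z 0.9 torque [0.24 0.7  0.03] grip 2.388330256826808e-05
shift cm [0.01 0.01 0.21] rv [-0.001 -0.002 -0.   ] rows 0.05093411190988476
```

Call:
carry_out([
  [[0,0,0.03,0,0,0,0],[0,0,0.06,0,0,0,0],[0,0,0.08,0,0,0,0],[0,0,0.08,0,0,0,0]],
])

```text
time_s: 19.38
position: [0.4699, -0.0554, 0.1586]
tool_rot: [[-0.004, 0.366, 0.93], [0.002, 0.93, -0.366], [-1.0, 0.0, -0.004]]
ft_force: [-5.9, 2.5, 2.7]
grip_width: 0.0
```

Call:
carry_out([
  [[0,0,-0.3,0,0,0,0],[0,0,-1.2,0,0,0,0],[0,0,-2.5,0,0,0,0],[-3,0,-4,0,0,0,0],[-6,0,-5,0,0,0,0]],
])

```text
time_s: 19.8
position: [0.4227, -0.0369, 0.2188]
tool_rot: [[-0.004, 0.366, 0.93], [0.002, 0.93, -0.366], [-1.0, 0.0, -0.004]]
ft_force: [2.2, 0.0, 0.5]
grip_width: -0.0002
```

Call:
carry_out([
  [[-3,0,0,0,0,0,0],[-5,0,0,0,0,0,0],[-5,0,0,0,0,0,0],[-5,0,0,0,0,0,0]],
])

```text
time_s: 20.13
position: [0.4246, -0.0377, 0.2696]
tool_rot: [[0.002, 0.366, 0.93], [-0.001, 0.93, -0.366], [-1.0, 0.0, 0.002]]
ft_force: [-0.1, 0.4, -0.8]
grip_width: -0.0002
```

```bash
python3 - <<'E'
from h import *
d=cam('wrist'); im=np.clip(d['image'][::-1,::-1].astype(float)*1.4,0,255).astype(np.uint8); d['image']=im
save('pics/w6.png',d,None,800/560); o=env.observe(); print(o['position'],o['ft_force'],o['time_s'])
E
```

```text
[ 0.42419406 -0.03754723  0.26854075] [ 0.86030186  0.99672781 -0.71900095] 20.1833
```

View pics/w6.png

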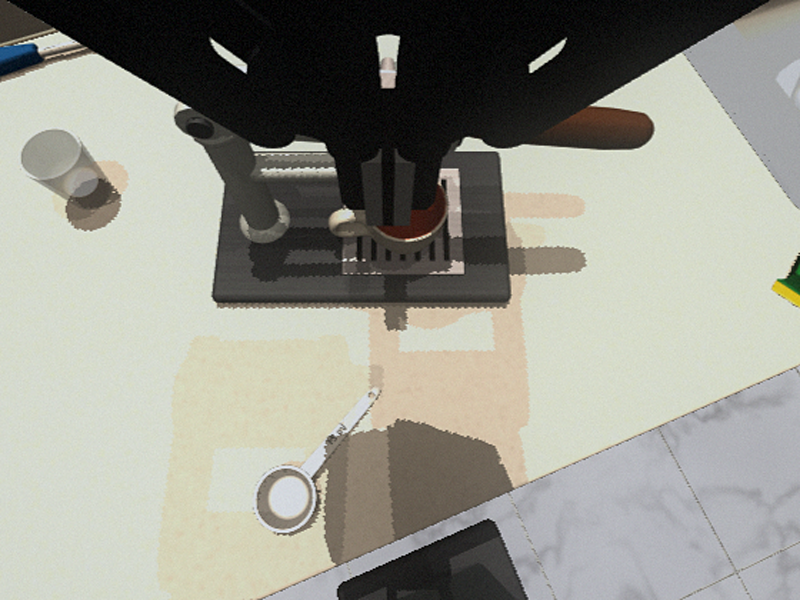

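The tool is clear of everything. The pin's tip still shows behind the rear plate at (388,70), and the cup, scoop and glass haven't moved. Handing in.

```bash
python3 -c "
from rig import env
print(env.close_job())"
```

```text
the job is handed in; nothing more can be done
None
```

The press is coupled up again and the job is handed in at about 20 s of the 67 s allowed. The hand-in reports no verdict.

**What I did**
- From the front, the wrist camera put the eye about 12 mm below the plunger-axis point.
- I pushed the handle down to a lever angle of about -0.10 rad, then picked up the pin by its head.
- I fed the pin through the front plate, eye and rear plate in small steps. Readings stayed under about 3 N until it met a firm stop.
- I released it there, then pressed the free head from behind with closed fingertips. It did not move under about 6 N, so the shoulder is on the plate. The highest force I read with the pin in the press was about 8 N.

**Last checks**
- **Pin:** its tip stands out behind the rear plate in both pictures taken after release, and the tool was clear of everything at the end.
- **Lever:** my last estimate was about -0.10 to -0.12 rad. I did not measure it again after the pin was in.
- **Cup, scoop and glass:** they look unmoved in the last picture. The tin was out of that view, but the arm never came near it.

**Checks that disagreed**
- **Shoulder gap:** picture estimates ranged from 0.5 to 3 mm, against the 2.5 mm limit. I relied on the two firm force contacts instead.
- **Plate position:** the contacts put the front plate about 3 mm nearer than my final camera fit. My first fit, from the scene and top cameras, agrees with the contacts.
- **Pictures:** I viewed 14, more than the budget of 10 plus one or two.

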